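Snap the price-card holder into the clips of the sweets stand

TASK

The sweets stand is missing its price-card holder. Take the longer of the two wooden holders, press it gently straight down between the stand's two spring clips until it is fully home and both clips have snapped shut over its ends, then give it a gentle tug upwards to make sure that both clips hold it, and let go. Do not force it, and leave the other holder and the goods around it where they are.

Things in the scene. Friction and masses are not known exactly. Their poses are not given: they have to be found in the camera images.
- long_holder: wooden price-card holder: crossbar 160 mm long (y), 16 wide (x), 20 tall; upright central card plate on top to grip, 50 wide (y), 10 thick (x), 20 to 56 mm above the underside. Each crossbar end is chamfered: it leans in 6 mm from 14 mm height down to the underside. Same either way round. Stands on the counter; origin: centre of underside, z up. 60 to 130 g; the one that fits
- short_holder: wooden price-card holder: crossbar 110 mm long (y), 16 wide (x), 20 tall; upright central card plate on top to grip, 50 wide (y), 10 thick (x), 20 to 56 mm above the underside. Each crossbar end is chamfered: it leans in 6 mm from 14 mm height down to the underside. Same either way round. Stands on the counter; origin: centre of underside, z up. Too short; leave alone
- stand: fixed wooden stand; origin on the counter under the middle between its clips, y from right to left clip, z up. Footboard 50 x 200 x 12 mm, 36 mm high sweets bin 30 to 170 mm to +x. Over the footboard a rail 26 mm deep carries the clips; its flat rubber top (gives 1 mm per 10 N) is the seat. Rail and clips were set by hand: seat 30 to 60 mm above the counter, differs each time, not measured: find it by feel or see it
- left_clip (a joint): spread of the steel clip at the rail's +y end, rad: 0 shut, about 0.1 as the holder passes. Each clip: leaf hinged 4 mm below the seat, 84.5 mm from the middle, inner face 83 mm from it; at its top a round bead along x (radius 4, 32 long), centre 26 mm above the seat, 81 mm from the middle. Beads stand 154 mm apart; with the holder home they close 2 mm above the crossbar's ends
- right_clip (a joint): the same for the clip at the -y end. Pressing the chamfered ends down on the beads spreads the springy clips (5 to 10 N in all) until they snap shut. More than 25 N between holder and stand damages it. Snapped in, the holder stands a tug of over 10 N; a gentle tug of 4 to 6 N (fingers rise 2 to 5 mm) brings its ends up against both beads
- jar: amber sweets jar, 80 mm across, 110 mm tall, origin under its centre; leave alone
- tin: paper-labelled tin, 68 mm across, 75 mm tall, origin under its centre; leave alone
Mind the look-alikes: they are no part of the job. Leave any blue or turquoise look-alike of the long_holder alone.

How it is judged:
By the outcome, as a careful person would: the job done as asked, in the order asked, and still so for the second after the job is handed in, with the robot touching nothing.
It also fails if it takes over 50 s, if anything falls off the work surface, if the arm or the gripper's body presses on something with over 40 N, if the wrist force passes 120 N, or if a joint passes its speed limit or range.

ROBOT

A 6-joint arm with a two-finger parallel gripper is mounted at the origin on the work surface. World frame = base frame: x ahead of the robot, y to its left, z up, the work surface at z = 0. Lengths are in mm, angles in rad, forces in N, time in s.
With the tool pointing down it reaches from about 400 to 925 mm from the base axis. Payload 12.5 kg.
Tool frame: the origin (TCP) lies midway between the tips of the shut fingers; the grasp point (between the pads) lies 19 mm behind it (bot.grip_point_offset is the z of the grasp point in the tool frame, in mm); z points along the fingers, y is the line along which they close (so a half turn about z gives the same grasp; the last joint's range is limited). The gripper opens to 95 mm and grips with 3 to 60 N. Pads are 20 mm wide; open, the fingers measure 119 mm over their backs; the gripper's body (75 mm by 180 mm) begins 59 mm behind the grasp point.
Start: joints at [-1.413, 0.491, 1.559, -0, 1.092, -0.106], TCP at [162.992, -603.391, 214.661] pointing down, gripper open.
Joint ranges: [-3.1, 3.1], [-0.84, 2.19], [0.05, 2.79], [-1.13, 4.28], [0.06, 2.93], [-2.69, 2.69]. Speed limits (rad/s): [2.22, 2.22, 2.79, 3.14, 3.14, 3.14].

INTERFACE

Orientations are given as a rotation vector (axis times angle).
In Python, from workcell import bot gives the robot as it stands.
- The arm moves only by the tool drive_tool, never from a script. Its argument "plan" is a list of rows, each a list of 7 numbers: the shift along the world's x, y, z in mm, then the turn, a rotation vector about the world's x, y, z in degrees, then the closure, from -1 (fully open) to 1 (shut), so that 0 is half open. In form: [[tx, ty, tz, wx, wy, wz, fingers], ...]. A call has 1 to 10 rows; each row shifts and turns the commanded pose from where the row before left it; what a row does not reach is not made up. A row lasts 1/8 s, in which the tool goes at most 62.5 mm and 10.7 degrees, less where a joint would pass 70% of its speed; a pose out of reach is approached as far as the arm can. A call with a gripper value outside its range is refused whole. The fingers move at their own pace and stop on an object; "force" is the grip in N (left out, the last holds). Time passes only in rows, so rows that do not move let the fingers close. It gives the time, the measured TCP pose, the force, the opening and the grip force at its end, in the units of the state.
- bot.state(): the state, without advancing time (a new reading comes with each control period).
- bot.read_camera(name): name is "scene" or "top" or "wrist"; returns a dict with "color" (384x512x3 uint8, blue, green, red), "K" (3x3 intrinsics, pixels), "k1" (the pictures are not rectified: a ray, as slopes to the right and down, at radius r is drawn at 1 + k1 r^2 times it, then the intrinsics apply), "R" (3x3) and "t" (3): a world point X has camera coordinates R X + t. Camera axes: x right, y down, z forward; pixel columns grow to the right and rows downward; lengths in mm; the calibration is good to about 2 mm. A picture is of the moment at which its call begins. There is no depth.
- bot.job_done(): hands the job in; it is judged then, once.
The state is a dict: "clock": time; "q": joint angles; "qvel": joint speeds; "tau": joint torques, N m; "tool_pos": TCP position; "eef_rot": TCP orientation; "force": force on the tool from outside, world axes, zero at the start; "ft_torque": the same for the moment, N m; "grip_width": finger opening in mm; "grasp_force": force on a finger pad.
Only numpy, scipy, OpenCV 4.12 (cv2) and the standard library are available. Lean on these libraries where they do the work, as an engineer would, in place of code of your own. Each camera call takes 0.05 s, during which the arm holds its last target. There are 200 camera calls.

## Working session

There is one attempt and no reset: what is moved stays moved. The work goes in short steps, Python scripts to look and compute and a tool call to move; the robot and the scene stay as the last step left them, time stands still between calls to the robot, and variables do not carry over. Pictures are saved under pics/ and viewed, at most 10 in all, crops included, and the job is handed in when it is done.

Besides the shell and the picture viewer there is one more tool, called after "Request:" in YAML: its name, and indented under it one key for each argument. drive_tool: Moves the arm, as the interface text tells. Its arguments: {"type":"object","properties":{"plan":{"type":"array"},"force":{"type":"number"}},"required":["plan"]}

```bash
mkdir -p pics
cat > h.py <<'E'
import numpy as np, cv2
from workcell import bot
def ray(c,u,v):
    K=c["K"];d=cv2.undistortPoints(np.array([[[u,v]]],float),np.array(K,float),np.array([c["k1"],0,0,0,0],float))[0,0]
    R=np.array(c["R"]);t=np.array(c["t"])
    return -R.T@t, R.T@np.array([d[0],d[1],1.])
def onz(c,u,v,z):
    o,d=ray(c,u,v); return o+d*(z-o[2])/d[2]
def two(c1,p1,c2,p2):
    o1,d1=ray(c1,*p1);o2,d2=ray(c2,*p2)
    s=np.linalg.lstsq(np.c_[d1,-d2],o2-o1,rcond=None)[0]
    a,b=o1+d1*s[0],o2+d2*s[1]
    return (a+b)/2,np.linalg.norm(a-b)
def proj(c,X):
    p=np.array(c["R"])@np.array(X,float)+np.array(c["t"]);x=p[:2]/p[2];x=x*(1+c["k1"]*(x@x))
    return np.array(c["K"])[:2,:2]@x+np.array(c["K"])[:2,2]
E
python3 - <<'E'
from h import *
import pickle
cs={n:bot.read_camera(n) for n in("scene","top","wrist")}
pickle.dump(cs,open("c0.pkl","wb"))
cv2.imwrite("pics/a.png",np.vstack([np.hstack([cs["scene"]["color"],cs["top"]["color"]])])[:, :] if 0 else cs["scene"]["color"])
cv2.imwrite("pics/b.png",cs["top"]["color"])
for n in cs: print(n,-np.array(cs[n]["R"]).T@cs[n]["t"],cs[n]["k1"],cs[n]["K"][0])
print(bot.state())
E
```

```text
scene [877.43032941 362.29518159 706.11300114] -0.07313372292589948 [348.20549702   0.         248.75406204]
top [ 292.91643337   86.20428254 1207.20501896] -0.049792823689959444 [406.51924667   0.         253.53691629]
wrist [ 238.25868587 -582.72915784  384.03185676] -0.06355566277028366 [335.33892989   0.         256.97429291]
{'clock': 0.15, 'q': array([-1.41256747e+00,  4.91393887e-01,  1.55929902e+00,  2.23877282e-05,
        1.09167777e+00, -1.05560645e-01]), 'qvel': array([ 0.00149384, -0.00189161, -0.00226815,  0.00015687,  0.00144364,
       -0.00051602]), 'tau': array([ 2.05069919e-03, -6.12892270e+01, -2.58277953e+01,  6.93068630e-02,
        4.73263871e-02, -5.25374594e-05]), 'tool_pos': array([ 162.98771438, -603.2023585 ,  214.21648273]), 'eef_rot': array([-3.11353693e+00, -4.13040811e-01,  9.89783966e-07]), 'force': array([0.19624687, 0.25480355, 0.01402041]), 'ft_torque': array([-0.00345021,  0.00017743, -0.02065384]), 'grasp_force': 0.0, 'grip_width': 95.09213983700398}
```

View pics/a.png

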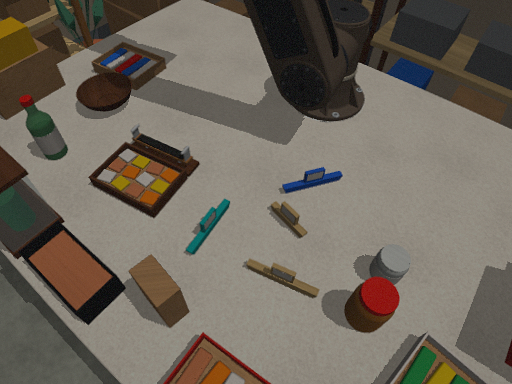

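View pics/b.png

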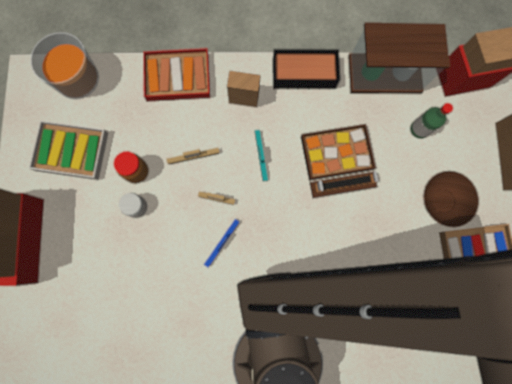

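Candidates, by top pixel: long wooden (194,155), short wooden (217,197), turquoise (262,155) and blue (222,243). By the description it's the long wooden one, scene (283,277). The stand is at top (340,160), with its clips at about scene (136,132) and (187,153).

Run:
```python
from h import *
import pickle
cs=pickle.load(open("c0.pkl","rb"))
s,t=cs["scene"]["color"],cs["top"]["color"]
f=lambda im,x,y,w,h:cv2.resize(im[y:y+h,x:x+w],(400,300),interpolation=cv2.INTER_CUBIC)
cv2.imwrite("pics/c.png",np.vstack([np.hstack([f(s,240,235,100,75),f(t,155,125,80,60)]),np.hstack([f(s,110,110,100,75),f(t,295,145,100,75)])]))
# top blob outline onto planes
for name,im,roi in(("top",t,(155,140,75,30)),("scene",s,(240,250,85,55))):
    x,y,w,h=roi; hsv=cv2.cvtColor(im[y:y+h,x:x+w],cv2.COLOR_BGR2HSV)
    m=cv2.inRange(hsv,(8,70,40),(30,255,255))
    c=max(cv2.findContours(m,0,2)[0],key=cv2.contourArea)+np.array([[x,y]])
    (cx,cy),sz,a=cv2.minAreaRect(c); print(name,cx,cy,sz,a)
    b=cv2.boxPoints(((cx,cy),sz,a)); 
    for z in(10,20): print(z,onz(cs[name],cx,cy,z),[onz(cs[name],*p,z)[:2].round() for p in b])
```

```text
top 192.2515869140625 154.35101318359375 (7.924980163574219, 52.59545135498047) 77.79953002929688
10 [605.28073055 247.23748372  10.        ] [array([601., 327.]), array([634., 172.]), array([610., 167.]), array([577., 322.])]
20 [602.67161773 245.89240749  20.        ] [array([598., 325.]), array([631., 171.]), array([607., 166.]), array([574., 320.])]
scene 283.1333923339844 275.4361572265625 (77.04324340820312, 16.438922882080078) 24.623563766479492
10 [593.1944859  245.93415949  10.        ] [array([628., 170.]), array([591., 159.]), array([559., 321.]), array([595., 326.])]
20 [597.27767129 247.60574186  20.        ] [array([632., 172.]), array([595., 162.]), array([564., 321.]), array([599., 327.])]
```

View pics/c.png

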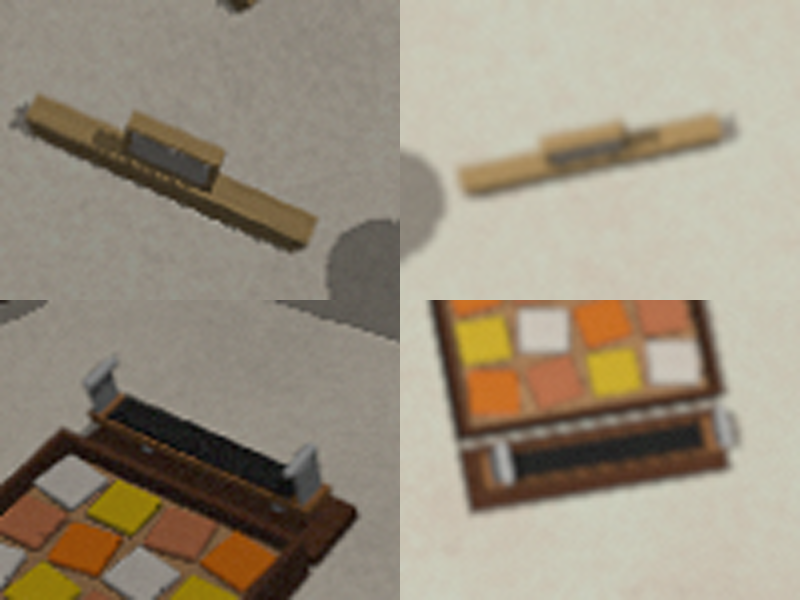

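The crop confirms the choice: the long wooden bar with a card plate is at top left and top right. In the stand quadrants, the beads are at scene (136,127) and (186,148), and at top (377,176) and (320,184).

Run:
```python
from h import *
import pickle
cs=pickle.load(open("c0.pkl","rb"));S,T=cs["scene"],cs["top"]
a=lambda u,v:(240+u/4,235+v/4); b=lambda u,v:(155+(u-400)/5,125+v/5)
c=lambda u,v:(110+u/4,110+(v-300)/4); d=lambda u,v:(295+(u-400)/4,145+(v-300)/4)
for n,p,q in(("bar -y far",a(38,96),b(720,114)),("bar +y far",a(317,217),b(460,168)),
 ("plate -y",a(131,113),b(625,123)),("plate +y",a(223,151),b(541,138)),
 ("bead -y",c(100,367),d(724,418)),("bead +y",c(305,453),d(498,450)),
 ("seat -y far",c(125,399),d(702,444)),("seat -y near",c(105,417),d(700,425)),("seat +y near",c(293,495),d(513,457)),):
    X,e=two(S,p,T,q); print(n,X.round(1),round(e,1))
o=bot.state()["tool_pos"]; print(o)
W=cs["wrist"]; print(np.array(W["R"]).round(3))
```

```text
bar -y far [617.3 168.6  31. ] 8.3
bar +y far [584.9 321.3  36.7] 6.7
plate -y [605.6 220.5  58.8] 4.8
plate +y [595.9 268.8  63.1] 5.3
bead -y [ 523.7 -285.9   75.5] 5.1
bead +y [ 500.1 -119.8   82.8] 6.2
seat -y far [ 513.1 -281.7   40. ] 0.6
seat -y near [ 529.4 -283.9   33.9] 1.7
seat +y near [ 502.9 -138.5   34.1] 9.1
[ 162.98771438 -603.2023585   214.21648273]
[[ 0.261 -0.965 -0.002]
 [-0.928 -0.251  0.275]
 [-0.266 -0.07  -0.961]]
```

Request:
drive_tool:
  plan:
    - [35, 38, 4, 0, 0, 8.3, -1]
    - [35, 38, 4, 0, 0, 8.3, -1]
    - [35, 38, 4, 0, 0, 8.3, -1]
    - [35, 38, 4, 0, 0, 8.3, -1]
    - [35, 38, 4, 0, 0, 8.3, -1]
    - [35, 38, 4, 0, 0, 8.3, -1]
    - [35, 38, 0, 0, 0, 8.3, -1]
    - [35, 38, 0, 0, 0, 8.3, -1]
    - [35, 38, 0, 0, 0, 8.3, -1]
    - [35, 38, 0, 0, 0, 8.3, -1]

```text
clock: 1.4
tool_pos: [513.9, -222.0, 238.6]
eef_rot: [-2.053, -2.378, -0.0]
force: [0.3, -0.6, -0.2]
grip_width: 95.4
grasp_force: 0.0
```

Request:
drive_tool:
  plan:
    - [0, 0, 0, 0, 0, 0, -1]
    - [0, 0, 0, 0, 0, 0, -1]

```text
clock: 1.65
tool_pos: [512.7, -223.5, 238.4]
eef_rot: [-2.059, -2.372, 0.0]
force: [0.4, -0.7, 0.3]
grip_width: 94.7
grasp_force: 0.0
```

Run:
```python
from h import *
import pickle
c=bot.read_camera("wrist");pickle.dump(c,open("w1.pkl","wb"))
for X in ((523.7,-285.9,75),(500,-119.8,75)): print(proj(c,X))
cv2.imwrite("pics/d.png",c["color"]);print(bot.state())
```

```text
[258.62479046 236.61639641]
[258.75114499  71.13811585]
{'clock': 1.7, 'q': array([-5.30022947e-01,  3.73202103e-01,  1.69130858e+00, -1.68667033e-04,
        1.07742299e+00, -6.70041961e-01]), 'qvel': array([-0.0132534 , -0.00278603, -0.00064904, -0.00062884,  0.00022348,
       -0.00098248]), 'tau': array([ 1.13581561e+00, -5.27466488e+01, -2.56130326e+01,  6.58109458e-02,
        7.99466693e-02, -2.92856450e-03]), 'tool_pos': array([ 512.44617766, -223.93390666,  238.51561235]), 'eef_rot': array([-2.06030803e+00, -2.37124465e+00,  3.28022544e-04]), 'force': array([-0.89101055, -0.12490548,  0.25569033]), 'ft_torque': array([-0.00020151, -0.12439521,  0.07013411]), 'grasp_force': 0.0, 'grip_width': 94.77835652940941}
```

View pics/d.png

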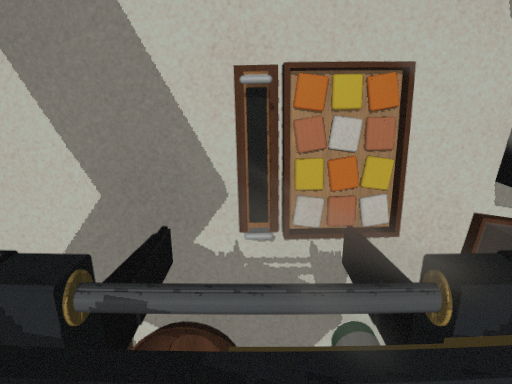

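The wrist view shows the beads at (256,77) and (258,236), with the rubber seat between them at (247–270, 88–222). I'll take a second view on the way to the holder.

Request:
drive_tool:
  plan:
    - [45, 0, 0, 0, 0, 0, -1]
    - [45, 0, 0, 0, 0, 0, -1]
    - [0, 0, 0, 0, 0, 0, -1]
    - [0, 0, 0, 0, 0, 0, -1]

```text
clock: 2.2
tool_pos: [601.9, -224.2, 238.3]
eef_rot: [-2.06, -2.371, 0.001]
force: [0.1, 0.5, -0.8]
grip_width: 95.3
grasp_force: 0.0
```

Run:
```python
from h import *
import pickle
c2=bot.read_camera("wrist");pickle.dump(c2,open("w2.pkl","wb"))
c1=pickle.load(open("w1.pkl","rb"))
def hull(c,lo,hi,roi,n=1):
    x,y,w,h=roi;m=cv2.inRange(cv2.cvtColor(c["color"][y:y+h,x:x+w],cv2.COLOR_BGR2HSV),lo,hi)
    k=max(cv2.findContours(m,0,1)[0],key=cv2.contourArea)+np.array([[x,y]])
    r=cv2.minAreaRect(k); return r
im=[]
for c,dx in((c1,0),(c2,-90)):
    s=cv2.resize(c["color"][55:255,225+dx:295+dx],None,fx=4,fy=3,interpolation=cv2.INTER_CUBIC)[:600]; im.append(s)
cv2.imwrite("pics/e.png",np.hstack(im))
for X in((523.7,-285.9,76),(500,-119.8,76)):print(proj(c2,X))
print(bot.state()["tool_pos"])
```

```text
[175.6747936  225.37953071]
[164.39186793  57.00676126]
[ 601.80966874 -224.120195    238.64936212]
```

View pics/e.png

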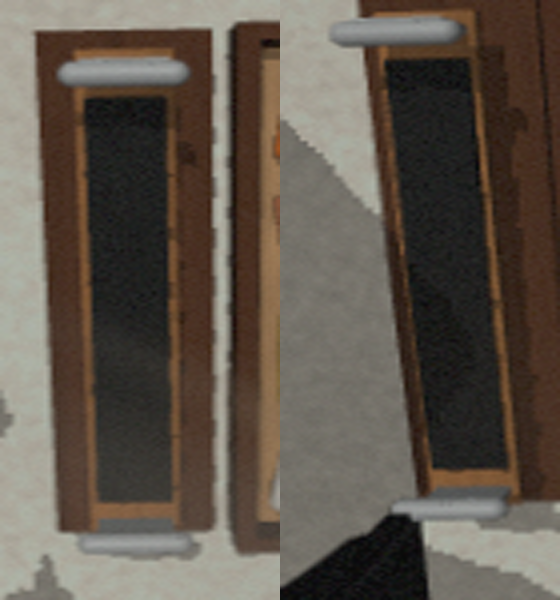

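Beads, left then right panel: +y at (124,71) and (395,31); −y at (135,543) and (450,508). The seat corners are also clear in both.

Run:
```python
from h import *
import pickle
c1=pickle.load(open("w1.pkl","rb"));c2=pickle.load(open("w2.pkl","rb"))
a=lambda u,v:(225+u/4-.4,55+v/3-.3);b=lambda u,v:(135+(u-280)/4-.4,55+v/3-.3)
P=[]
for n,p,q in(("bead+y",(124,71),(395,31)),("bead-y",(135,543),(450,508)),("s1",(84,97),(386,60)),("s2",(168,96),(470,58)),("s3",(174,500),(507,467)),("s4",(98,502),(422,470))):
    X,e=two(c1,a(*p),c2,b(*q));P.append(X);print(n,X.round(1),round(e,1))
P=np.array(P)
for d in(P[0]-P[1],(P[2]+P[3]-P[4]-P[5])/2): print(np.linalg.norm(d),np.degrees(np.arctan2(-d[0],d[1])))
print((P[0]+P[1])/2,P[2:].mean(0))
c=c1
for m in(a,):print([onz(c1,*a(*p),z).round(1) for p,z in(((124,71),76),((135,543),76))])
```

```text
bead+y [ 497.9 -126.6   69.9] 0.3
bead-y [ 523.6 -287.3   68.8] 0.3
s1 [ 488.4 -134.9   41.3] 0.1
s2 [ 510.1 -131.4   40.9] 0.0
s3 [ 533.8 -278.3   44.3] 0.2
s4 [ 511.9 -278.8   54.5] 0.5
162.78462698883615 9.097179883824865
147.535302848879 9.219846749841734
[ 510.77843961 -206.92915793   69.37681355] [ 511.0657803  -205.83393059   45.25198919]
[array([ 498. , -126.8,   76. ]), array([ 523.2, -284.5,   76. ])]
```

Request:
drive_tool:
  plan:
    - [0, 40, 0, 0, 0, 0, -1]
    - [0, 40, 0, 0, 0, 0, -1]
    - [0, 40, 0, 0, 0, 0, -1]
    - [0, 40, 0, 0, 0, 0, -1]
    - [0, 40, 0, 0, 0, 0, -1]
    - [0, 40, 0, 0, 0, 0, -1]
    - [0, 40, 0, 0, 0, 0, -1]
    - [0, 40, 0, 0, 0, 0, -1]
    - [0, 40, 0, 0, 0, 0, -1]
    - [0, 40, 0, 0, 0, 0, -1]

```text
clock: 3.5
tool_pos: [602.3, 176.9, 239.2]
eef_rot: [2.06, 2.371, 0.001]
force: [0.2, -0.9, -0.3]
grip_width: 95.4
grasp_force: 0.0
```

Request:
drive_tool:
  plan:
    - [0, 0, 0, 0, 0, 2, -1]
    - [0, 0, 0, 0, 0, 0, -1]
    - [0, 0, 0, 0, 0, 0, -1]

```text
clock: 3.88
tool_pos: [603.0, 175.2, 238.9]
eef_rot: [2.019, 2.407, 0.0]
force: [-0.1, 0.2, 0.7]
grip_width: 94.9
grasp_force: 0.0
```

Run:
```python
from h import *
import pickle
c=bot.read_camera("wrist");pickle.dump(c,open("w3.pkl","wb"))
cv2.imwrite("pics/f.png",c["color"])
s=bot.state();print(s["tool_pos"],s["eef_rot"])
```

```text
[603.03681065 175.32790776 238.8703326 ] [2.01900426e+00 2.40657500e+00 1.36312424e-04]
```

View pics/f.png

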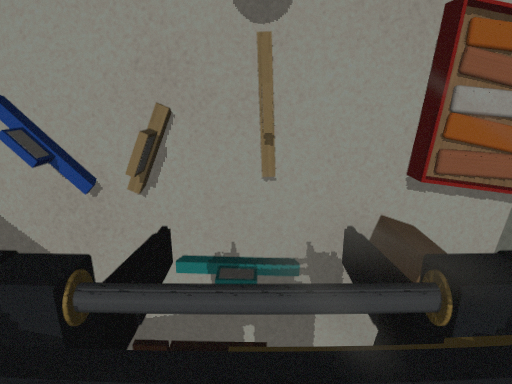

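The long holder spans (265,32) to (268,177) under the camera, with its plate around (267,100–135). The short one is at (148,148), the blue at (45,145) and the turquoise at (238,270). I'll take a second viewpoint to get its height.

Request:
drive_tool:
  plan:
    - [-60, 30, 0, 0, 0, 0, -1]
    - [0, 0, 0, 0, 0, 0, -1]
    - [0, 0, 0, 0, 0, 0, -1]

```text
clock: 4.3
tool_pos: [547.5, 204.1, 239.1]
eef_rot: [2.017, 2.408, 0.001]
force: [1.0, 0.4, 0.3]
grip_width: 95.3
grasp_force: 0.0
```

Run:
```python
from h import *
import pickle
c2=bot.read_camera("wrist");pickle.dump(c2,open("w4.pkl","wb"))
c1=pickle.load(open("w3.pkl","rb"))
im=[]
R=[(225,20),(285,50)]
for c,(x,y) in zip((c1,c2),R): im.append(cv2.resize(c["color"][y:y+180,x:x+80],None,fx=4,fy=3,interpolation=cv2.INTER_CUBIC))
cv2.imwrite("pics/g.png",np.hstack(im))
for c,(x,y) in zip((c1,c2),R):
    m=cv2.inRange(cv2.cvtColor(c["color"][y:y+180,x:x+80],cv2.COLOR_BGR2HSV),(8,80,40),(30,255,255))
    k=max(cv2.findContours(m,0,1)[0],key=cv2.contourArea)+np.array([[x,y]])
    print(cv2.minAreaRect(k))
print(bot.state()["tool_pos"])
```

```text
((266.0306701660156, 103.95060729980469), (144.40872192382812, 14.121685028076172), 88.15238952636719)
((309.0, 135.5), (133.0, 18.0), 90.0)
[547.86729236 203.95712671 238.89148238]
```

View pics/g.png

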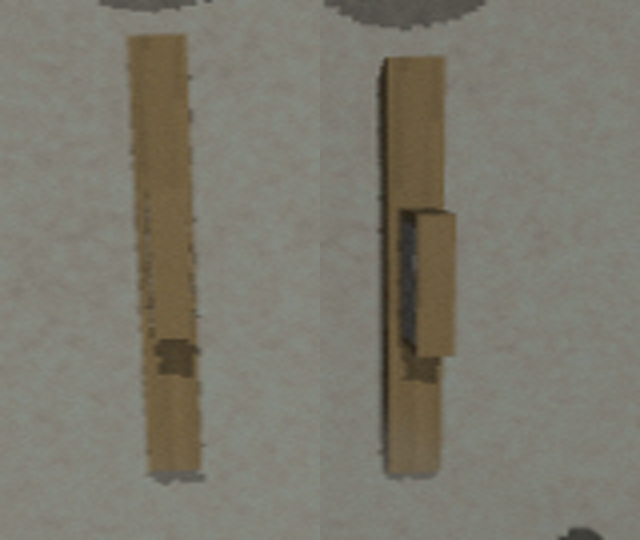

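Bar-top corners are at (128,35), (187,34), (201,470) and (150,470) in the left panel, and (387,57), (445,57), (441,472) and (388,473) in the right.

Run:
```python
from h import *
import pickle
c1=pickle.load(open("w3.pkl","rb"));c2=pickle.load(open("w4.pkl","rb"))
a=lambda u,v:(225+u/4-.4,20+v/3-.3);b=lambda u,v:(285+(u-320)/4-.4,50+v/3-.3)
P=[]
for p,q in(((128,35),(387,57)),((187,34),(445,57)),((201,470),(441,472)),((150,470),(388,473))):
    X,e=two(c1,a(*p),c2,b(*q));P.append(X);print(X.round(1),round(e,1), onz(c2,*b(*q),20).round(1))
P=np.array(P);d=(P[0]+P[1]-P[2]-P[3])/2
print(np.linalg.norm(d),np.degrees(np.arctan2(-d[0],d[1])),P.mean(0))
Q=np.array([onz(c2,*b(*q),56) for q in((415,212),(455,212),(455,355),(415,355))]);print(Q.round(1),Q.mean(0))
from scipy.spatial.transform import Rotation as Ro
s=bot.state();M=Ro.from_rotvec(s["eef_rot"]).as_matrix();print(M.round(3),"yaw y",np.degrees(np.arctan2(M[1,1],M[0,1])))
```

```text
[577.  322.8  18.7] 0.2 [576.8 322.6  20. ]
[592.5 325.6  20.4] 0.3 [592.5 325.5  20. ]
[625.9 169.7  21.6] 0.0 [626.3 169.2  20. ]
[611.1 165.8  17.8] 1.0 [610.4 166.   20. ]
160.08491599258986 12.179720215174093 [601.61906705 245.95455031  19.60160178]
[[590.4 270.2  56. ]
 [600.6 272.1  56. ]
 [611.7 223.1  56. ]
 [601.2 221.2  56. ]] [600.98823714 246.66071716  56.        ]
[[-0.175  0.985  0.001]
 [ 0.985  0.175  0.   ]
 [-0.     0.001 -1.   ]] yaw y 10.066051359735146
```

Request:
drive_tool:
  plan:
    - [26.7, 21.1, -30, 0, 0, 2.1, -1]
    - [26.7, 21.1, -30, 0, 0, 0, -1]
    - [0, 0, -30, 0, 0, 0, -1]
    - [0, 0, -30, 0, 0, 0, -1]
    - [0, 0, -15, 0, 0, 0, -1]
    - [0, 0, 0, 0, 0, 0, -1]
    - [0, 0, 0, 0, 0, 0, -1]

```text
clock: 5.22
tool_pos: [601.2, 246.7, 104.8]
eef_rot: [1.972, 2.444, 0.002]
force: [-1.2, 0.0, 0.0]
grip_width: 95.1
grasp_force: 0.0
```

Request:
drive_tool:
  plan:
    - [0, 0, -25, 0, 0, 0, -1]
    - [0, 0, -25, 0, 0, 0, -1]
    - [0, 0, -20, 0, 0, 0, -1]
    - [0, -0.4, -11, 0, 0, 0, -1]
    - [0, 0, 0, 0, 0, 0, 0.5]
    - [0, 0, 0, 0, 0, 0, 1]
    - [0, 0, 0, 0, 0, 0, 1]
    - [0, 0, 0, 0, 0, 0, 1]
    - [0, 0, 0, 0, 0, 0, 1]
    - [0, 0, 0, 0, 0, 0, 1]
  force: 30

```text
clock: 6.48
tool_pos: [600.5, 246.4, 22.7]
eef_rot: [1.972, 2.445, 0.0]
force: [0.1, -0.2, 0.1]
grip_width: 40.3
grasp_force: 0.0
```

Request:
drive_tool:
  plan:
    - [0, 0, 0, 0, 0, 0, 1]
    - [0, 0, 0, 0, 0, 0, 1]
    - [0, 0, 0, 0, 0, 0, 1]
    - [0, 0, 0, 0, 0, 0, 1]

```text
clock: 6.98
tool_pos: [600.4, 246.3, 22.6]
eef_rot: [-1.973, -2.445, 0.0]
force: [-0.1, -1.4, -0.6]
grip_width: 9.7
grasp_force: 30.0
```

Request:
drive_tool:
  plan:
    - [0, 0, 20, 0, 0, 0, 1]
    - [0, 0, 40, 0, 0, 0, 1]
    - [0, 0, 40, 0, 0, 0, 1]
    - [0, 0, 40, 0, 0, 0, 1]
    - [-3, -25, 0, 0, 0, 0, 1]
    - [-9, -45, 0, 0, 0, -0.6, 1]
    - [-9, -45, 0, 0, 0, -0.6, 1]
    - [-9, -45, 0, 0, 0, -0.6, 1]
    - [-9, -45, 0, 0, 0, -0.6, 1]
    - [-9, -45, 0, 0, 0, -0.6, 1]

```text
clock: 8.22
tool_pos: [551.3, -5.6, 162.6]
eef_rot: [-2.036, -2.392, 0.001]
force: [0.8, -1.0, -1.0]
grip_width: 9.8
grasp_force: 30.0
```

Request:
drive_tool:
  plan:
    - [-9, -45, 0, 0, 0, 0, 1]
    - [-9, -45, 0, 0, 0, 0, 1]
    - [-9, -45, 0, 0, 0, 0, 1]
    - [-9, -40, 0, 0, 0, 0, 1]
    - [-5, -25, 0, 0, 0, 0, 1]
    - [0, 0, 0, 0, 0, 0, 1]
    - [0, 0, 0, 0, 0, 0, 1]
    - [0, 0, 0, 0, 0, 0, 1]

```text
clock: 9.22
tool_pos: [511.4, -202.8, 162.7]
eef_rot: [-2.035, -2.393, -0.0]
force: [0.3, 0.1, 0.1]
grip_width: 9.7
grasp_force: 30.0
```

Run:
```python
from h import *
import pickle
s=bot.state();print(s["tool_pos"],s["eef_rot"],s["force"],s["ft_torque"])
c=bot.read_camera("wrist");pickle.dump(c,open("w5.pkl","wb"));S=bot.read_camera("scene");pickle.dump(S,open("s5.pkl","wb"))
cv2.imwrite("pics/i.png",np.hstack([cv2.resize(c["color"][:290,150:380],(460,580)),cv2.resize(S["color"][70:210,90:250],(340,298)).repeat(1,0)[:298] if 0 else np.vstack([cv2.resize(S["color"][70:210,80:245],(340,290),interpolation=2)]*2)]))
```

```text
[ 511.44532853 -202.81251968  162.66610271] [-2.03456869e+00 -2.39348877e+00 -1.28734735e-04] [0.34569129 0.06930013 0.09183634] [-0.06783709 -0.07616815 -0.00511435]
```

View pics/i.png

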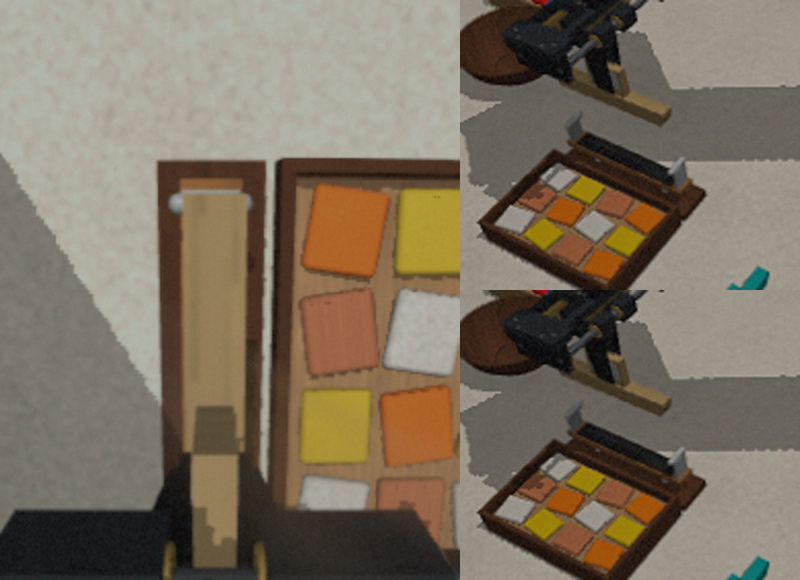

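The holder is held square above the stand. Its +y end top edge is at about (184–247,195) in the composite, directly over the bead at (172–250,203). I'll check the centring by ray.

Run:
```python
from h import *
import pickle
c=pickle.load(open("w5.pkl","rb"))
f=lambda u,v:(150+u/2-.25,v/2-.25)
e=(onz(c,*f(183,195),160)+onz(c,*f(247,194),160))/2
y=np.radians(9.27);ctr=e[:2]-80*np.array([-np.sin(y),np.cos(y)])
print(e,ctr, onz(c,*f(211,203),69.4+2))
```

```text
[ 499.21665645 -124.39245927  160.        ] [ 512.10362305 -203.347675  ] [ 498.1863546  -126.94565649   71.4       ]
```

Request:
drive_tool:
  plan:
    - [-1, -3.2, -20, 0, 0, 0, 1]
    - [0, 0, -20, 0, 0, 0, 1]
    - [0, 0, -15, 0, 0, 0, 1]
    - [0, 0, -7, 0, 0, 0, 1]
    - [0, 0, 0, 0, 0, 0, 1]
    - [0, 0, 0, 0, 0, 0, 1]

```text
clock: 10.07
tool_pos: [510.8, -206.9, 101.2]
eef_rot: [2.035, 2.392, 0.0]
force: [-0.1, -0.7, -0.4]
grip_width: 9.4
grasp_force: 30.0
```

Request:
drive_tool:
  plan:
    - [0, 0, -3, 0, 0, 0, 1]
    - [0, 0, -3, 0, 0, 0, 1]
    - [0, 0, -2, 0, 0, 0, 1]
    - [0, 0, -2, 0, 0, 0, 1]
    - [0, 0, 0, 0, 0, 0, 1]

```text
clock: 10.7
tool_pos: [510.4, -206.8, 90.5]
eef_rot: [-2.036, -2.392, 0.0]
force: [0.5, -0.1, -0.1]
grip_width: 10.2
grasp_force: 30.0
```

Request:
drive_tool:
  plan:
    - [0, 0, -2, 0, 0, 0, 1]
    - [0, 0, -2, 0, 0, 0, 1]
    - [0, 0, -1, 0, 0, 0, 1]
    - [0, 0, 0, 0, 0, 0, 1]

```text
clock: 11.2
tool_pos: [510.5, -206.8, 85.6]
eef_rot: [-2.036, -2.393, -0.0]
force: [0.3, 0.5, 0.2]
grip_width: 9.8
grasp_force: 30.0
```

Request:
drive_tool:
  plan:
    - [0, 0, -1, 0, 0, 0, 1]
    - [0, 0, -1, 0, 0, 0, 1]
    - [0, 0, -1, 0, 0, 0, 1]
    - [0, 0, 0, 0, 0, 0, 1]

```text
clock: 11.7
tool_pos: [510.8, -207.0, 83.0]
eef_rot: [2.035, 2.392, 0.0]
force: [0.8, -0.4, 4.6]
grip_width: 10.0
grasp_force: 30.0
```

Request:
drive_tool:
  plan:
    - [0, 0, -1, 0, 0, 0, 1]
    - [0, 0, -1, 0, 0, 0, 1]
    - [0, 0, 0, 0, 0, 0, 1]

```text
clock: 12.08
tool_pos: [510.8, -207.0, 80.9]
eef_rot: [2.035, 2.392, 0.0]
force: [0.4, -0.4, 4.4]
grip_width: 10.0
grasp_force: 30.0
```

Request:
drive_tool:
  plan:
    - [0, 0, -1, 0, 0, 0, 1]
    - [0, 0, -1, 0, 0, 0, 1]
    - [0, 0, -1, 0, 0, 0, 1]
    - [0, 0, 0, 0, 0, 0, 1]

```text
clock: 12.58
tool_pos: [510.5, -206.8, 77.5]
eef_rot: [-2.036, -2.393, -0.0]
force: [0.5, 0.1, 1.1]
grip_width: 10.2
grasp_force: 30.0
```

Request:
drive_tool:
  plan:
    - [0, 0, -1, 0, 0, 0, 1]
    - [0, 0, -1, 0, 0, 0, 1]
    - [0, 0, -1, 0, 0, 0, 1]
    - [0, 0, 0, 0, 0, 0, 1]

```text
clock: 13.08
tool_pos: [510.4, -206.8, 74.4]
eef_rot: [-2.036, -2.392, -0.0]
force: [-0.3, 1.1, 0.2]
grip_width: 9.8
grasp_force: 30.0
```

Request:
drive_tool:
  plan:
    - [0, 0, -1, 0, 0, 0, 1]
    - [0, 0, -1, 0, 0, 0, 1]
    - [0, 0, -1, 0, 0, 0, 1]
    - [0, 0, 0, 0, 0, 0, 1]

```text
clock: 13.58
tool_pos: [510.4, -206.8, 71.4]
eef_rot: [-2.036, -2.392, -0.0]
force: [1.6, -0.6, -1.1]
grip_width: 9.9
grasp_force: 30.0
```

Request:
drive_tool:
  plan:
    - [0, 0, -1, 0, 0, 0, 1]
    - [0, 0, -1, 0, 0, 0, 1]
    - [0, 0, -1, 0, 0, 0, 1]
    - [0, 0, 0, 0, 0, 0, 1]

```text
clock: 14.08
tool_pos: [510.3, -206.8, 68.4]
eef_rot: [-2.035, -2.392, 0.0]
force: [-0.2, -0.2, -3.7]
grip_width: 9.6
grasp_force: 30.0
```

Request:
drive_tool:
  plan:
    - [0, 0, -0.5, 0, 0, 0, 1]
    - [0, 0, -0.5, 0, 0, 0, 1]
    - [0, 0, 0, 0, 0, 0, 1]

```text
clock: 14.45
tool_pos: [510.6, -206.9, 67.8]
eef_rot: [2.036, 2.392, 0.0]
force: [0.6, 0.9, -1.1]
grip_width: 9.6
grasp_force: 30.0
```

Request:
drive_tool:
  plan:
    - [0, 0, -0.5, 0, 0, 0, 1]
    - [0, 0, -0.5, 0, 0, 0, 1]
    - [0, 0, 0, 0, 0, 0, 1]

```text
clock: 14.82
tool_pos: [510.5, -206.8, 66.6]
eef_rot: [2.036, 2.393, 0.0]
force: [-0.1, 0.5, -0.4]
grip_width: 9.5
grasp_force: 30.0
```

Request:
drive_tool:
  plan:
    - [0, 0, -0.5, 0, 0, 0, 1]
    - [0, 0, 0, 0, 0, 0, 1]

```text
clock: 15.08
tool_pos: [510.5, -206.8, 66.1]
eef_rot: [2.036, 2.393, 0.0]
force: [-0.3, -0.1, -0.0]
grip_width: 10.1
grasp_force: 30.0
```

Request:
drive_tool:
  plan:
    - [0, 0, -0.5, 0, 0, 0, 1]
    - [0, 0, 0, 0, 0, 0, 1]

```text
clock: 15.32
tool_pos: [510.5, -206.8, 65.8]
eef_rot: [2.036, 2.393, 0.0]
force: [-0.7, 0.8, 1.9]
grip_width: 9.9
grasp_force: 30.0
```

Request:
drive_tool:
  plan:
    - [0, 0, -0.5, 0, 0, 0, 1]
    - [0, 0, 0, 0, 0, 0, 1]

```text
clock: 15.58
tool_pos: [510.5, -206.9, 65.4]
eef_rot: [2.036, 2.393, 0.0]
force: [-1.5, 1.5, 5.0]
grip_width: 9.8
grasp_force: 30.0
```

Request:
drive_tool:
  plan:
    - [0, 0, -0.4, 0, 0, 0, 1]
    - [0, 0, 0, 0, 0, 0, 1]

```text
clock: 15.82
tool_pos: [510.5, -206.9, 65.2]
eef_rot: [2.036, 2.392, 0.0]
force: [-2.2, 0.9, 7.8]
grip_width: 9.9
grasp_force: 30.0
```

Run:
```python
from h import *
s=bot.state();print(s["tool_pos"],s["force"],s["ft_torque"])
c=bot.read_camera("wrist");S=bot.read_camera("scene")
cv2.imwrite("pics/j.png",np.hstack([cv2.resize(c["color"][40:290,170:350],(432,600)),cv2.resize(S["color"][85:175,115:210],(368,349),interpolation=2)[:600] if 0 else np.vstack([cv2.resize(S["color"][95:195,115:210],(368,387),interpolation=2),np.zeros((213,368,3),np.uint8)])]))
```

```text
[ 510.51884811 -206.85611288   65.19840984] [-2.18151286  0.89998825  7.83069069] [ 0.15907381  0.29599221 -0.01752937]
```

View pics/j.png

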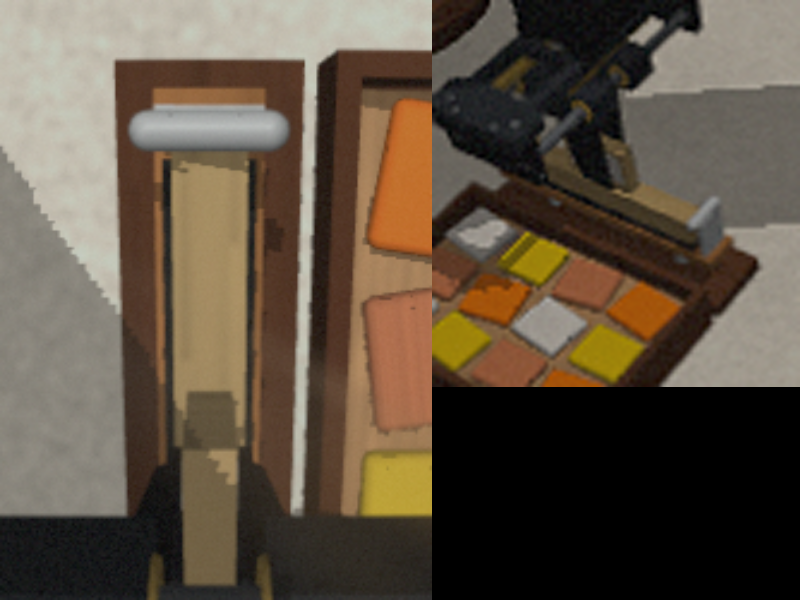

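The +y bead at (208,130) has closed over the bar's end, and the bar lies flat between the seat's rubber edges. The force of about 8 N says it's home, so the tug comes next.

Request:
drive_tool:
  plan:
    - [0, 0, 1, 0, 0, 0, 1]
    - [0, 0, 1, 0, 0, 0, 1]
    - [0, 0, 0.5, 0, 0, 0, 1]
    - [0, 0, 0, 0, 0, 0, 1]

```text
clock: 16.42
tool_pos: [510.5, -206.8, 67.2]
eef_rot: [-2.036, -2.393, -0.0]
force: [-0.3, 0.8, -1.0]
grip_width: 9.9
grasp_force: 30.0
```

Request:
drive_tool:
  plan:
    - [0, 0, 0.5, 0, 0, 0, 1]
    - [0, 0, 0, 0, 0, 0, 1]

```text
clock: 16.68
tool_pos: [510.5, -206.9, 67.7]
eef_rot: [2.036, 2.393, 0.0]
force: [-0.5, 0.8, -0.7]
grip_width: 10.2
grasp_force: 30.0
```

Request:
drive_tool:
  plan:
    - [0, 0, 0.5, 0, 0, 0, 1]
    - [0, 0, 0, 0, 0, 0, 1]

```text
clock: 16.92
tool_pos: [510.5, -206.8, 68.3]
eef_rot: [2.036, 2.393, 0.0]
force: [0.1, 0.3, -1.2]
grip_width: 10.0
grasp_force: 30.0
```

Request:
drive_tool:
  plan:
    - [0, 0, 0.3, 0, 0, 0, 1]
    - [0, 0, 0, 0, 0, 0, 1]

```text
clock: 17.18
tool_pos: [510.5, -206.8, 68.4]
eef_rot: [-2.036, -2.393, -0.0]
force: [0.6, -0.1, -3.9]
grip_width: 10.0
grasp_force: 30.0
```

Request:
drive_tool:
  plan:
    - [0, 0, 0.15, 0, 0, 0, 1]
    - [0, 0, 0, 0, 0, 0, 1]
    - [0, 0, 0, 0, 0, 0, 1]

```text
clock: 17.55
tool_pos: [510.4, -206.8, 68.5]
eef_rot: [-2.036, -2.393, 0.0]
force: [0.8, -0.2, -6.9]
grip_width: 10.2
grasp_force: 30.0
```

Request:
drive_tool:
  plan:
    - [0, 0, -0.1, 0, 0, 0, 1]
    - [0, 0, 0, 0, 0, 0, 1]

```text
clock: 17.8
tool_pos: [510.4, -206.8, 68.6]
eef_rot: [-2.036, -2.393, -0.0]
force: [1.3, -0.9, -7.0]
grip_width: 10.2
grasp_force: 30.0
```

```bash
python3 -c "
from h import *
s=bot.state();print(s['tool_pos'],s['force'],s['ft_torque'])"
```

```text
[ 510.44885944 -206.79855136   68.55016148] [ 1.26109594 -0.88835428 -6.97515272] [-0.05327082 -0.26794632  0.02932608]
```

Request:
drive_tool:
  plan:
    - [0, 0, -1, 0, 0, 0, 1]
    - [0, 0, -1, 0, 0, 0, 1]
    - [0, 0, -0.6, 0, 0, 0, 1]
    - [0, 0, 0, 0, 0, 0, 1]

```text
clock: 18.3
tool_pos: [510.5, -206.8, 66.1]
eef_rot: [2.036, 2.393, 0.0]
force: [-0.3, -0.7, -1.3]
grip_width: 9.8
grasp_force: 30.0
```

The tug held at about 7 N, with almost no moment about x, so both clips share the load. I'll let go and clear off.

Request:
drive_tool:
  plan:
    - [0, 0, -0.2, 0, 0, 0, 1]
    - [0, 0, 0, 0, 0, 0, 0.4]
    - [0, 0, 0, 0, 0, 0, 0.2]
    - [0, 0, 0, 0, 0, 0, 0.2]
    - [0, 0, 0, 0, 0, 0, 0.2]
    - [0, 0, 0, 0, 0, 0, 0.2]

```text
clock: 19.05
tool_pos: [510.5, -206.9, 65.8]
eef_rot: [2.036, 2.393, 0.0]
force: [-0.3, 0.4, 0.1]
grip_width: 37.7
grasp_force: 0.0
```

Request:
drive_tool:
  plan:
    - [0, 0, 8, 0, 0, 0, 0.2]
    - [0, 0, 15, 0, 0, 0, 0.2]
    - [0, 0, 30, 0, 0, 0, 0.2]
    - [0, 0, 40, 0, 0, 0, 0.2]
    - [0, 0, 40, 0, 0, 0, 0.2]
    - [0, 0, 25, 0, 0, 0, 0.2]
    - [0, -25, 10, 0, 0, 0, 0.2]
    - [0, 0, 0, 0, 0, 0, 0.2]
    - [0, 0, 0, 0, 0, 0, 0.2]
    - [0, 0, 0, 0, 0, 0, 0.2]

```text
clock: 20.3
tool_pos: [510.3, -231.2, 233.5]
eef_rot: [-2.035, -2.392, -0.0]
force: [-0.0, -0.9, 1.0]
grip_width: 38.3
grasp_force: 0.0
```

Run:
```python
from h import *
c=bot.read_camera("wrist");S=bot.read_camera("scene")
cv2.imwrite("pics/k.png",np.hstack([cv2.resize(c["color"][20:270,180:340],(384,600)),np.vstack([cv2.resize(S["color"][95:195,115:210],(368,387),interpolation=2),np.zeros((213,368,3),np.uint8)])]))
```

```text
(no output)
```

View pics/k.png

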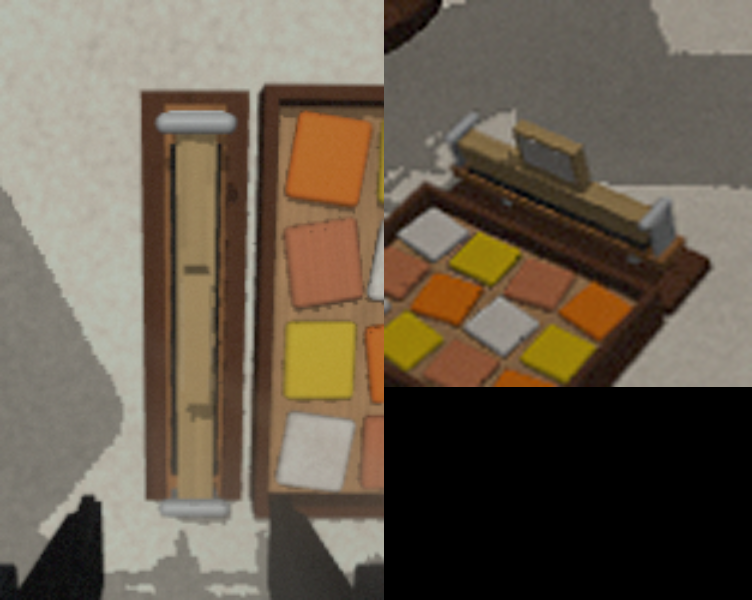

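The holder sits flat on the seat, with both beads, at (196,122) and (195,508), over its ends. The gripper is clear.

```bash
python3 -c "
from workcell import bot
print(bot.job_done())"
```

```text
the job is handed in; nothing more can be done
None
```

The long holder is pressed home with both clips shut over its ends; the upward tug read about 7 N, a little over the 4–6 N asked, and both clips held, so I let go and handed the job in at about 20 s.

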